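# Balance check: lever open the weight case and hold the largest weight over the pan

### The arm

A 7-joint arm with a two-finger parallel gripper is mounted at the origin on a cart in front of the work surface, level with it; the furniture and walls round the work are solid. World frame = base frame: x ahead of the robot, y to its left, z up, the work surface at z = 0. Lengths are in m, angles in rad, forces in N, time in s.
With the tool pointing down it reaches from about 0.425 to 0.925 m from the base axis. Payload 6.8 kg.
Tool frame: the origin (TCP) lies at the very end of the fingers, on their centre line; the grasp point (between the pads) lies 19 mm behind it; z points along the fingers, y is the line along which they close (so a half turn about z gives the same grasp; the last joint's range is limited). The gripper opens to 85 mm and grips with 20 to 120 N. Pads are 22 mm wide; open, the fingers measure 114 mm over their backs; the gripper's body (76 mm by 85 mm) begins 54 mm behind the grasp point. The pads swing forward as they close: fully open they stand 13 mm farther back than shut.
Start: joints at [-1.452, 0.477, 0.022, 1.555, -0.011, 1.109, -0.083], TCP at [0.152, 0.658, 0.231] pointing down, gripper open.
Joint ranges: [-2.96, 2.96], [-0.34, 2.1], [-1.41, 1.46], [0.24, 2.44], [-1.37, 4.51], [0.17, 1.92], [-2.96, 2.96]. Speed limits (rad/s): [2.39, 2.39, 3.14, 3.14, 3.14, 3.14, 3.14].

### API

Orientations are given as a unit quaternion [w, x, y, z].
In Python, from station import get_obs, read_camera, hand_in gives the robot as it stands.
- The arm moves only by the tool arm_command, never from a script. Its argument "commands" is one flat list of numbers, 7 for each row, row after row: the shift along the tool's x, y, z in m, then the turn, a rotation vector about the tool's x, y, z in degrees, then the opening, from 0 (shut) to 1 (fully open). In form: [tx, ty, tz, rx, ry, rz, fingers, tx, ty, tz, rx, ry, rz, fingers, ...]. A call has 1 to 8 rows; each row is the pose to reach, as a shift and turn from the pose commanded when the call began, along the tool's axes at that moment; what a row does not reach only later rows make up. A row lasts 1/10 s, in which the tool goes at most 50 mm and 8.59 degrees, less where a joint would pass 70% of its speed; a pose out of reach is approached as far as the arm can. A call with a gripper value outside its range is refused whole. The fingers move at their own pace and stop on an object; "force" is the grip in N (left out, the last holds). Time passes only in rows, so rows that repeat a pose let the fingers close. It gives the time, the measured TCP pose, the force, the opening and the grip force at its end, in the units of the state.
- get_obs(): the state, without advancing time (a new reading comes with each control period).
- read_camera(name): name is "scene" or "top"; returns a dict with "img" (480x640x3 uint8, red, green, blue), "camera_matrix" (3x3 intrinsics, pixels), "pose" (4x4, takes a point from camera to world coordinates). Camera axes: x right, y down, z forward; pixel columns grow to the right and rows downward; lengths in m; the calibration is good to about 2 mm. A picture is of the moment at which its call begins. There is no depth.
- hand_in(): hands the job in; it is judged then, once.
The state is a dict: "t": time; "q": joint angles; "joint_vel": joint speeds; "joint_torque": joint torques, N m; "eef_pos": TCP position; "tool_rot": TCP orientation; "contact_force": force on the tool from outside, world axes, zero at the start; "torque": the same for the moment, N m; "gripper_width": opening from 0.0 (shut) to 1.0 (fully open); "grasp_force": force on a finger pad.
Only numpy, scipy, OpenCV 4.12 (cv2) and the standard library are available. Lean on these libraries where they do the work, as an engineer would, in place of code of your own. Each camera call takes 0.05 s, during which the arm holds its last target. There are 200 camera calls.

### The job

For the daily balance check, use the spatula to lever open the flush lid of the weight case through the slot in its front until the lid falls right back, and lay the spatula down on the worktop. Then lift out the largest weight, carry it over the cups and the balance's draught ring, and finish still gripping it, upright and motionless, centred over the pan with about a centimetre of air beneath it while the balance zeroes: do not let go or set it down. Touch no part of the balance, leave the two smaller weights standing in their compartments, and do not disturb the cups or the decapper.

Things in the scene. Friction and masses are not known exactly. Their poses are not given: they have to be found in the camera images.
- weight_case: Grey plastic case, fixed, 110 (x) x 168 (y) x 82 mm high closed. Origin: centre of its underside; z up, -x its front, roughly towards the robot. Tray 37 mm high; the lid is a 44 mm deep shell flush with it, no handle. Inside: a row of three 46 mm square compartments, centres x = -3, y = -52, 0, 52 mm, floor z = 26, foam round them to z = 36 mm. Open, only the weights stand above the tray.
- case_lid (a joint): Lid hinge, rad: 0 shut, grows as the lid's front rises, 1.75 fully back on its stop. Axis along the case's y at x = 55, z = 37.5 mm in the case's frame; the lid's front wall, 3 mm thick, is 110 mm before it. Lid about 110 g, hinge nearly free: about 0.6 N upwards at the front lifts it; it falls shut if left below about 0.9 rad and falls back to the stop by itself from about 1.3 rad.
- slot (a point): Middle of the mouth of the pry slot, on the case's front face (x = -55, z = 31 mm in the case's frame; same axes as the case). The slot is 60 mm wide (y), runs from z = 26 mm up to the lid's lower edge at z = 37.5 mm, and goes 23 mm deep in +x under the lid before it meets the foam.
- spatula: Flat spatula, loose, lying on the worktop, 193 mm long, about 85 g. Black handle from x = -73 to +23 mm, 15 mm wide (grasp across), 18 mm high. Steel blade 18 mm wide, 2 mm thick, round tip at x = 120 mm, mid-plane 9 mm above the underside. Origin: on the handle's underside, 23 mm behind its blade end, near the centre of mass; x along the blade to the tip, z up.
- spatula_tip (a point): End of the spatula's blade, mid-thickness.
- weight_200: The largest weight (200 g): steel cylinder 30 mm diameter, 34.5 mm high, with a small neck and a knob (19 mm diameter) on top, 49 mm high in all. Origin: centre of its underside, z up. Stands loose in one of the three compartments, which one varies; the bottom 10 mm are below the foam.
- weight_100: Middle weight (100 g), same shape, 24 mm diameter, 41.5 mm high in all. Origin: centre of its underside. To be left in its compartment.
- weight_50: Smallest weight (50 g), same shape, 19 mm diameter, 36 mm high in all. Origin: centre of its underside. To be left in its compartment.
- balance: White laboratory balance, fixed, 150 mm wide (y), 193 mm deep (x), 52 mm high, lower display panel at its front (-x). Origin: underside, below the pan's centre. A clear draught ring stands round the pan: 122 mm inner and 128 mm outer diameter, top edge at z = 84 mm.
- pan (a point): Centre of the top face of the round steel weighing pan, 90 mm diameter, 61 mm above the balance's underside and 23 mm below the ring's top edge.
- cup_a: Specimen cup with screw cap, 44 mm diameter, 53 mm high, standing loose between case and balance. Origin: centre of its underside.
- cup_b: Another specimen cup like it, 44 mm diameter, 53 mm high. Origin: centre of its underside.
- decap_tool: Hand decapper, waisted upright plastic tool, 35 mm diameter, 70 mm high, standing loose. Origin: centre of its underside.

How it is judged:
By the outcome, as a careful person would: the job done as asked, in the order asked, and still so for the second after the job is handed in, while the arm keeps its last pose, push and grip.
It also fails if it takes over 72 s, if anything falls off the work surface, if the arm or the gripper's body presses on something with over 40 N, if the wrist force passes 120 N, or if a joint passes its speed limit or range.

## Working session

There is one attempt and no reset: what is moved stays moved. The work goes in short steps, Python scripts to look and compute and a tool call to move; the robot and the scene stay as the last step left them, time stands still between calls to the robot, and variables do not carry over. Pictures are saved under pics/ and viewed, at most 10 in all, crops included, and the job is handed in when it is done.

Besides the shell and the picture viewer there is one more tool, called by a JSON object that holds its "fn" and its "kwargs", one argument or row to a line. arm_command: Moves the arm, as the interface text tells. Its arguments: {"type":"object","properties":{"commands":{"type":"array","items":{"type":"number"}},"force":{"type":"number"}},"required":["commands"]}

```bash
mkdir -p pics; ls; python3 - <<'E'
from station import *
import cv2,numpy as np
o=get_obs();print({k:np.round(v,3).tolist() for k,v in o.items()})
for n in("scene","top"):
    c=read_camera(n);cv2.imwrite(f"pics/{n}0.png",c["img"][:,:,::-1]);print(n,c["camera_matrix"].round(1).tolist(),c["pose"].round(4).tolist())
E
```

```text
pics
{'t': 0.0, 'q': [-1.452, 0.478, 0.022, 1.556, -0.011, 1.109, -0.083], 'joint_vel': [0.0, 0.0, -0.002, 0.002, 0.001, 0.001, -0.001], 'joint_torque': [0.0, -59.646, 1.608, -28.12, 0.012, 0.009, -0.0], 'eef_pos': [0.152, 0.657, 0.23], 'tool_rot': [-0.0, 0.113, 0.994, -0.001], 'contact_force': [-0.436, 0.293, 1.063], 'torque': [-0.003, -0.029, 0.044], 'grasp_force': 0.0, 'gripper_width': 1.001}
scene [[479.3, 0.0, 318.0], [0.0, 479.3, 234.8], [0.0, 0.0, 1.0]] [[0.5959, -0.6352, 0.4914, 0.1498], [-0.803, -0.4624, 0.376, -0.3566], [-0.0116, -0.6186, -0.7856, 0.7477], [0.0, 0.0, 0.0, 1.0]]
top [[556.3, 0.0, 313.8], [0.0, 556.3, 238.1], [0.0, 0.0, 1.0]] [[-0.0161, -0.9981, 0.06, 0.5284], [-0.9998, 0.0154, -0.0116, -0.0348], [0.0106, -0.0602, -0.9981, 1.0855], [0.0, 0.0, 0.0, 1.0]]
```

View pics/scene0.png

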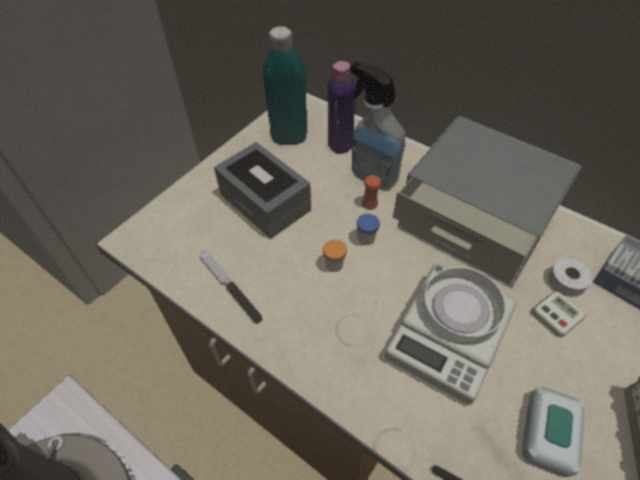

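View pics/top0.png

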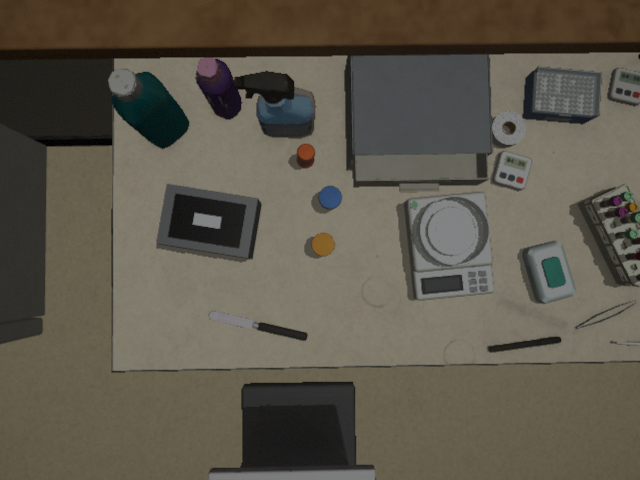

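The scene view shows the closed case at about (262,188), the spatula from tip (203,254) to handle end (260,320), cups at (335,255) and (368,228), the decapper at (372,190) and the pan at (461,307). In the top view, the case is at (209,221), the spatula runs from (212,316) to (306,336), and the pan is at (449,231).

```bash
cat > h.py <<'E'
import cv2,numpy as np
from station import *
from scipy.spatial.transform import Rotation as R
def ray(c,uv,z):
    K,P=c["camera_matrix"],c["pose"]; uv=np.atleast_2d(uv).astype(float)
    d=(np.linalg.inv(K)@np.c_[uv,np.ones(len(uv))].T).T@P[:3,:3].T
    return P[:3,3]+d*((z-P[2,3])/d[:,2])[:,None]
def proj(c,X):
    K,P=c["camera_matrix"],c["pose"]; x=(np.atleast_2d(X)-P[:3,3])@P[:3,:3]@K.T
    return x[:,:2]/x[:,2:]
def tri(cs,uvs):
    A=[];b=[]
    for c,uv in zip(cs,uvs):
        o=c["pose"][:3,3];d=ray(c,uv,0)[0]-o;d/=np.linalg.norm(d);M=np.eye(3)-np.outer(d,d);A.append(M);b.append(M@o)
    return np.linalg.lstsq(np.vstack(A),np.hstack(b),rcond=None)[0]
def pic(name,c,box,s):
    x0,y0,x1,y1=box; cv2.imwrite(name,cv2.resize(c["img"][y0:y1,x0:x1,::-1],None,fx=s,fy=s,interpolation=cv2.INTER_CUBIC))
E
python3 - <<'E'
from h import *
c=read_camera("top");s=read_camera("scene")
a=c["img"][180:350,150:350,::-1];b=s["img"][135:330,180:400,::-1]
a=cv2.resize(a,None,fx=3.5,fy=3.5,interpolation=2)[:,:700]
cv2.imwrite("pics/a1.png",a);
cv2.imwrite("pics/b1.png",cv2.resize(b,None,fx=3,fy=3,interpolation=2))
# cup caps by colour
for n,cam in(("top",c),("scene",s)):
    hsv=cv2.cvtColor(cam["img"],cv2.COLOR_RGB2HSV)
    for k,lo,hi in(("blue",(105,120,60),(125,255,255)),("orange",(9,140,80),(20,255,255)),("red",(0,140,60),(8,255,255))):
        nn,l,st,ce=cv2.connectedComponentsWithStats(cv2.inRange(hsv,lo,hi))
        print(n,k,[(ce[i].round(1).tolist(),st[i,4]) for i in range(1,nn) if st[i,4]>60])
for cam in(c,s): print(proj(cam,[[.152,.657,.23],[.152,.657,.4],[0,0,.3]]).round())
# spatula
g=cv2.cvtColor(c["img"],cv2.COLOR_RGB2GRAY)
m=np.zeros_like(g);m[300:350,200:320]=(g[300:350,200:320]<55)
n,l,st,ce=cv2.connectedComponentsWithStats(m);i=1+st[1:,4].argmax()
p=cv2.findNonZero((l==i).astype(np.uint8));r=cv2.minAreaRect(p);print("handle",r,st[i]);print(ray(c,cv2.boxPoints(r),.014).round(4))
E
```

```text
top blue [([329.7, 196.9], np.int32(372))]
top orange [([305.6, 151.7], np.int32(211)), ([322.6, 244.2], np.int32(400))]
top red []
scene blue []
scene orange [([334.4, 249.3], np.int32(305))]
scene red [([372.4, 181.6], np.int32(127))]
[[-156.  534.]
 [-276.  602.]
 [ 288.  664.]]
[[-172.  144.]
 [-273.   48.]
 [-113.  476.]]
handle ((282.23016357421875, 331.0281982421875), (49.01251983642578, 7.784642696380615), 13.324532508850098) [258 323  49  17 374]
[[ 0.4204  0.063   0.014 ]
 [ 0.4347  0.0595  0.014 ]
 [ 0.4118 -0.0313  0.014 ]
 [ 0.3975 -0.0277  0.014 ]]
```

View pics/a1.png

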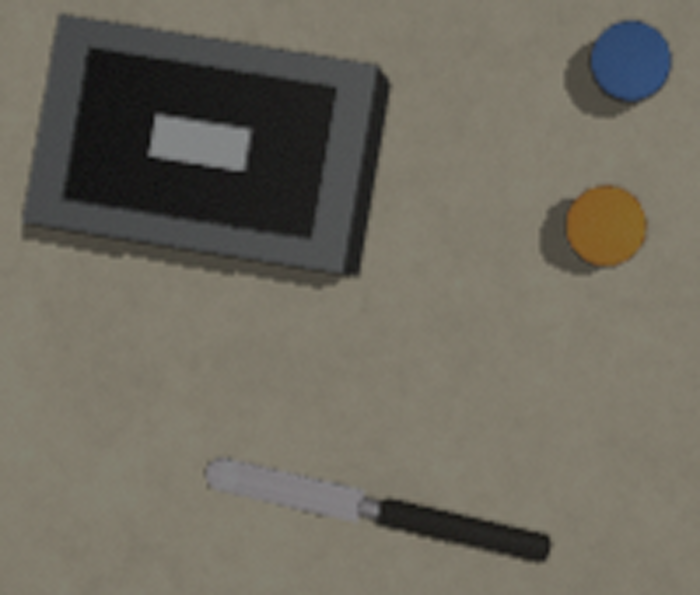

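View pics/b1.png

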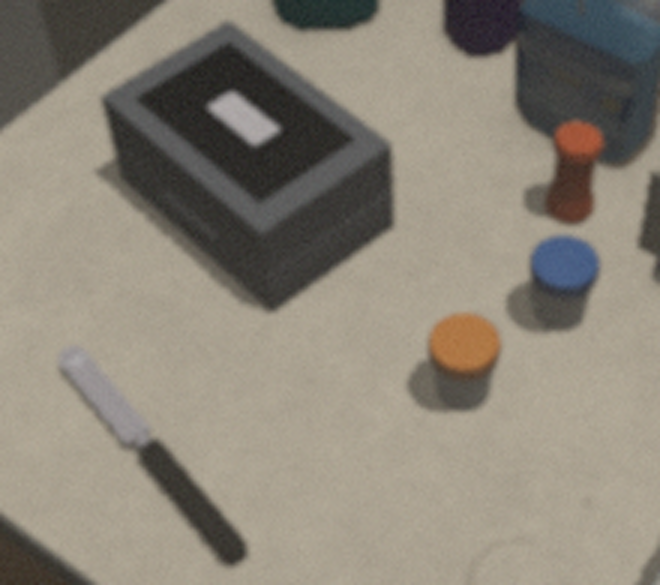

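The crops show the case lid's top-face corners clearly: back-left (60,15), back-right (378,66), front-right (347,274) and front-left (25,225) in the top crop. The spatula tip is at (208,472) and points left. The slot is faintly visible on the front face at (187,215) in the scene crop.

```bash
cat >> h.py <<'E'
def target(yaw_deg,pitch=0):
    """tool down, tool y at world yaw; pitch (deg) about that tool y axis direction? about world horizontal axis yaw-> unused 0"""
    y=np.array([np.cos(np.radians(yaw_deg)),np.sin(np.radians(yaw_deg)),0]);z=np.array([0,0,-1.]);x=np.cross(y,z)
    return R.from_matrix(np.c_[x,y,z])
def rel(pos,rot,o=None):
    o=o or get_obs();q=o["tool_rot"];T=R.from_quat([q[1],q[2],q[3],q[0]])
    print("shift mm",(T.inv().apply(np.array(pos)-o["eef_pos"])*1000).round(1),"rotvec",(T.inv()*rot).as_rotvec(degrees=True).round(2))
E
python3 - <<'E'
from h import *
c=read_camera("top");s=read_camera("scene")
tp=np.array([[60,15],[378,66],[347,274],[25,225]])/3.5+[150-.4,180-.4]
sp=np.array([[228,24],[388,146],[260,234],[105,97]])/3+[180-.3,135-.3]
A=ray(c,tp,.082);B=ray(s,sp,.082);print(A.round(4)[:,:2].tolist(),B.round(4)[:,:2].tolist())
for M in (A,B):
    ce=M.mean(0);ex=(M[0]+M[1]-M[2]-M[3])/2;ey=(M[0]+M[3]-M[1]-M[2])/2
    print("ctr",ce[:2].round(4),"x len",np.linalg.norm(ex).round(4),np.degrees(np.arctan2(ex[1],ex[0])).round(2),"y len",np.linalg.norm(ey).round(4),np.degrees(np.arctan2(ey[1],ey[0])).round(2)-90)
print("tip",ray(c,np.array([[208,472]])/3.5+[149.6,179.6],.009).round(4), ray(s,np.array([[64,352]])/3+[179.7,134.7],.009).round(4))
for n,z,t,u in(("orange",.053,(322.6,244.2),(334.4,249.3)),("blue",.053,(329.7,196.9),None),("red",.07,(305.6,151.7),(372.4,181.6))):
    print(n,ray(c,t,z).round(3)[0,:2],u and ray(s,u,z).round(3)[0,:2])
# pan: bright ellipse
for n,cam,(x0,y0,x1,y1) in(("top",c,(400,185,500,305)),("scene",s,(380,250,520,400))):
    g=cv2.cvtColor(cam["img"],cv2.COLOR_RGB2GRAY)[y0:y1,x0:x1]
    hsv=cv2.cvtColor(cam["img"],cv2.COLOR_RGB2HSV)[y0:y1,x0:x1]
    print(n,"pan px hsv",hsv[(231-y0) if n=="top" else 307-y0, (449-x0) if n=="top" else 461-x0])
a=cv2.resize(c["img"][185:305,400:500,::-1],None,fx=4,fy=4,interpolation=2);b=cv2.resize(s["img"][255:401,385:520,::-1],(400,432),interpolation=2)
cv2.imwrite("pics/bal.png",np.hstack([np.vstack([a]),b[:480] if len(b)>=480 else cv2.copyMakeBorder(b,0,48,0,0,0)]))
print("cab floor",ray(s,[[90,300],[0,180],[200,130]],-.8).round(2),"cab top-view",[ray(c,[[45,340],[45,130]],z)[:,:2].round(2).tolist() for z in(0,.3,-.5)])
E
```

```text
[[0.6914, 0.2185], [0.6624, 0.0543], [0.5549, 0.0713], [0.5827, 0.2365]] [[0.686, 0.2131], [0.6574, 0.0514], [0.5517, 0.0696], [0.5829, 0.2314]]
ctr [0.6228 0.1451] x len 0.1095 -9.2 y len 0.1672 -9.780000000000001
ctr [0.6195 0.1414] x len 0.106 -9.92 y len 0.1645 -10.480000000000004
tip [[0.4495 0.1561 0.009 ]] [[0.4462 0.153  0.009 ]]
orange [ 0.579 -0.063] [ 0.575 -0.068]
blue [ 0.667 -0.078] None
red [ 0.75  -0.034] [ 0.744 -0.039]
top pan px hsv [ 90   2 131]
scene pan px hsv [  0   6 173]
cab floor [[ 0.37  0.89 -0.8 ]
 [ 0.52  1.75 -0.8 ]
 [ 1.31  1.26 -0.8 ]] cab top-view [[[0.41, 0.47], [0.81, 0.48]], [[0.44, 0.33], [0.74, 0.34]], [[0.35, 0.71], [0.95, 0.71]]]
```

View pics/bal.png

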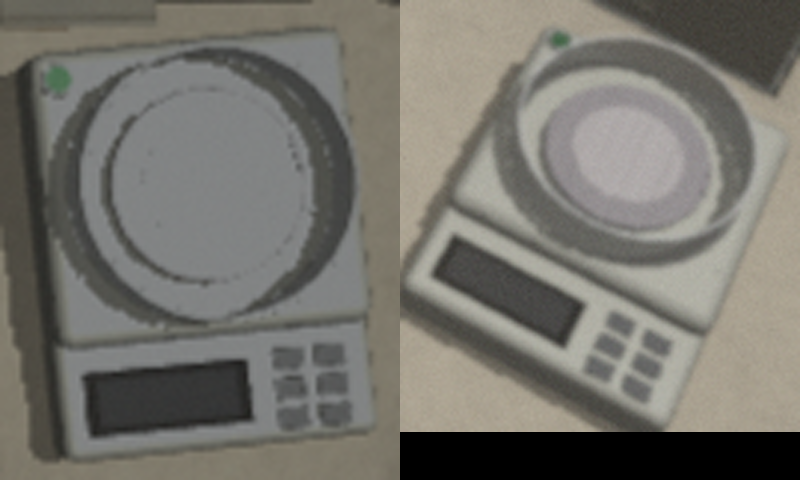

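```bash
python3 - <<'E'
from h import *
c=read_camera("top");s=read_camera("scene")
print("pan",ray(c,(451.6,230.6),.061),ray(s,(461.6,308.1),.061))
rel([.30,.37,.2],target(13)); rel([.422,.0476,.12],target(-13.6))
E
```

```text
pan [[ 0.60003727 -0.30206409  0.061     ]] [[ 0.59476673 -0.30622466  0.061     ]]
shift mm [-209.1 -246.9   31.2] rotvec [-1.0e-02  1.0e-02  6.4e+01]
shift mm [-400.5 -533.6  111.3] rotvec [-1.00e-02  1.00e-02  9.06e+01]
```

{"fn": "arm_command", "kwargs": {
  "commands": [-0.026,-0.031,0.004,0,0,8,0.6,-0.052,-0.062,0.008,0,0,16,0.6,-0.078,-0.093,0.012,0,0,24,0.6,-0.105,-0.123,0.016,0,0,32,0.6,-0.131,-0.154,0.02,0,0,40,0.6,-0.157,-0.185,0.023,0,0,48,0.6,-0.183,-0.216,0.027,0,0,56,0.6,-0.209,-0.247,0.031,0,0,64,0.6]
}}

```text
t: 1.2
eef_pos: [0.3005, 0.3687, 0.2005]
tool_rot: [-0.0, 0.625, 0.781, 0.0]
contact_force: [1.6, 0.7, 0.5]
gripper_width: 0.6
grasp_force: 0.0
```

```bash
python3 -c "
from h import *
print(get_obs()['q']);rel([.422,.0476,.10],target(-13.6))"
```

```text
[-1.29876934  0.18368534  0.31788627  2.06916109 -0.07341146  0.89817466
 -0.71881832]
shift mm [-340.    48.   100.2] rotvec [ 1.000e-02 -5.000e-02  2.628e+01]
```

{"fn": "arm_command", "kwargs": {
  "commands": [-0.045,0.006,0.01,0,0,4,0.5,-0.09,0.012,0.02,0,0,8,0.5,-0.135,0.018,0.03,0,0,12,0.5,-0.18,0.025,0.04,0,0,16,0.5,-0.225,0.032,0.055,0,0,20,0.5,-0.27,0.038,0.07,0,0,23,0.5,-0.31,0.044,0.085,0,0,26,0.5,-0.34,0.048,0.1,0,0,26.3,0.5]
}}

```text
t: 2.0
eef_pos: [0.4241, 0.0473, 0.1001]
tool_rot: [0.0, 0.785, 0.619, 0.001]
contact_force: [0.8, 0.4, 0.1]
gripper_width: 0.502
grasp_force: 0.0
```

```bash
python3 -c "
from h import *
o=get_obs();print(o['q']);rel([.422,.0476,.003],target(-13.6))
c=read_camera('scene');pic('pics/s2.png',c,(120,180,360,360),3)"
```

```text
[-0.72839933  0.30043499  0.55197069  2.27256125 -0.26726473  0.62668994
 -0.21395388]
shift mm [-0.2 -2.3 97.1] rotvec [ 0.08 -0.02  0.12]
```

View pics/s2.png

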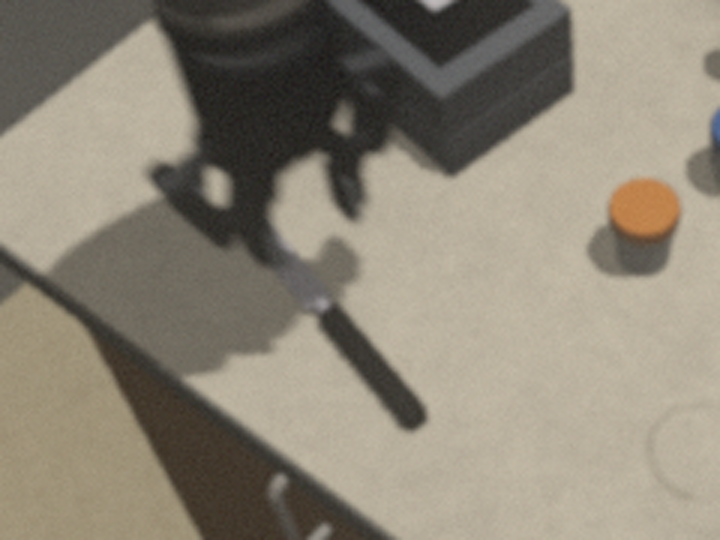

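The picture shows the gripper about 10 cm above the spatula, with the blade/handle joint at (322,303) and nothing in the way. Next I descend and grip.

{"fn": "arm_command", "kwargs": {
  "commands": [0,-0.001,0.04,0,0,0,0.5,0,-0.002,0.075,0,0,0,0.5,0,-0.002,0.095,0,0,0,0.5,0,-0.002,0.096,0,0,0,0.4,0,-0.002,0.096,0,0,0,0.05,0,-0.002,0.096,0,0,0,0.0,0,-0.002,0.096,0,0,0,0,0,-0.002,0.096,0,0,0,0],
  "force": 80
}}

```text
t: 2.85
eef_pos: [0.4221, 0.0505, 0.0053]
tool_rot: [0.0, 0.784, 0.621, 0.001]
contact_force: [-1.5, -0.1, 7.3]
gripper_width: 0.148
grasp_force: 79.4
```

```bash
python3 -c "
from h import *
o=get_obs();print(o['q'])
u=np.radians(-9.8);ex=np.array([np.cos(u),np.sin(u)])
cc=np.array([.6212,.1432])
p=cc+ex*(-.055-.03-.11); print(p)
rel([*p,.12],target(-99.8))"
```

```text
[-0.57334611  0.49972428  0.37132018  2.31276944 -0.46971282  0.39502192
 -0.03792391]
[0.42904546 0.17639085]
shift mm [ 124.3  -21.9 -114.6] rotvec [ 3.000e-02 -1.400e-01  8.653e+01]
```

{"fn": "arm_command", "kwargs": {
  "commands": [0,0,-0.03,0,0,0,0,0.01,0,-0.07,0,0,6,0,0.03,-0.004,-0.115,0,0,14,0,0.05,-0.008,-0.115,0,0,22,0,0.07,-0.012,-0.115,0,0,30,0,0.09,-0.016,-0.115,0,0,38,0,0.11,-0.02,-0.115,0,0,46,0,0.124,-0.022,-0.115,0,0,54,0]
}}

```text
t: 3.65
eef_pos: [0.428, 0.1776, 0.1197]
tool_rot: [-0.001, 0.981, 0.195, 0.0]
contact_force: [0.8, 0.2, -1.3]
gripper_width: 0.145
grasp_force: 78.5
```

{"fn": "arm_command", "kwargs": {
  "commands": [0,0,0,0,0,8,0,0,0,0,0,0,16,0,0,0,0,0,0,24,0,0,0,0,0,0,32.5,0,0,0,0,0,0,32.5,0,0,0,0,0,0,32.5,0]
}}

```text
t: 4.25
eef_pos: [0.4281, 0.1759, 0.1194]
tool_rot: [-0.0, 0.997, -0.083, 0.0]
contact_force: [0.3, -0.1, -1.2]
gripper_width: 0.148
grasp_force: 78.5
```

```bash
python3 - <<'E'
from h import *
o=get_obs();print(o['q'],o['eef_pos'],o['gripper_width'])
c=read_camera('top');s=read_camera('scene')
a=cv2.resize(c["img"][200:350,150:290,::-1],(420,450),interpolation=2);b=cv2.resize(s["img"][140:320,150:300,::-1],(375,450),interpolation=2)
cv2.imwrite("pics/p3.png",np.hstack([a,b]))
u=np.radians(-9.8);ex=np.array([np.cos(u),np.sin(u)])
# expected tip pixel at z=tcp+.005
t=np.r_[o['eef_pos'][:2]+ex*.108,o['eef_pos'][2]+.004];print("tip exp",t,proj(c,t),proj(s,t))
rel([.429,.1764,.12],target(-99.8))
E
```

```text
[-1.30888908  0.44779375  0.98888759  2.19573569 -0.5487662   0.76644665
 -1.69125919] [0.42813829 0.17592182 0.11941015] 0.14820070474929253
tip exp [0.53456235 0.15753919 0.12341015] [[196.17439402 269.89694884]] [[221.23120889 182.07444081]]
shift mm [ 0.7 -0.6 -0.6] rotvec [-0.03  0.01  0.17]
```

View pics/p3.png

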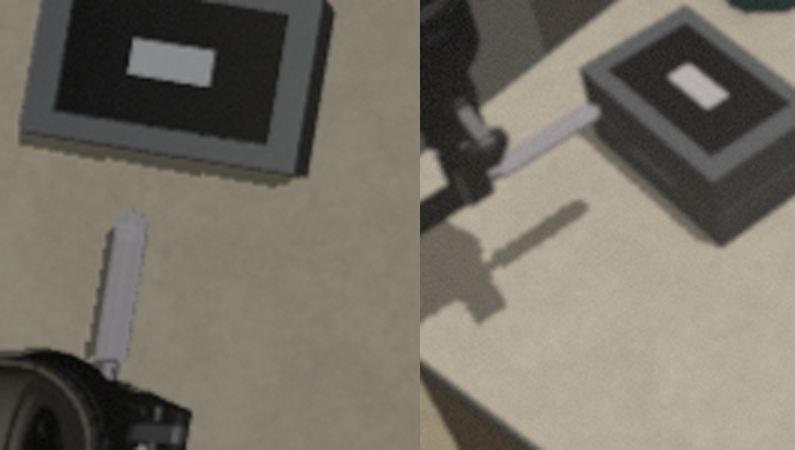

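The top crop has the blade tip at (133,211), about 30 mm ahead of the case front and aligned with the case's depth axis. The scene crop agrees, with the tip at (596,105). Next I lower to slot height and insert.

{"fn": "arm_command", "kwargs": {
  "commands": [0,0,0.04,0,0,0,0,0,0,0.075,0,0,0,0,0,0,0.0925,0,0,0,0,0,0,0.0925,0,0,0,0,0.01,0,0.0925,0,0,0,0,0.02,0,0.0925,0,0,0,0,0.026,0,0.0925,0,0,0,0,0.026,0,0.0925,0,0,0,0]
}}

```text
t: 5.15
eef_pos: [0.456, 0.1714, 0.0277]
tool_rot: [-0.001, 0.996, -0.086, 0.001]
contact_force: [-0.0, -0.1, -0.4]
gripper_width: 0.145
grasp_force: 78.5
```

{"fn": "arm_command", "kwargs": {
  "commands": [0.006,0,0,0,0,0,0,0.012,0,0,0,0,0,0,0.018,0,0,0,0,0,0,0.022,0,0,0,0,0,0,0.022,0,0,0,0,0,0]
}}

```text
t: 5.65
eef_pos: [0.4764, 0.1674, 0.0269]
tool_rot: [0.0, 0.996, -0.086, 0.0]
contact_force: [0.5, -0.2, -0.3]
gripper_width: 0.148
grasp_force: 78.5
```

```bash
python3 - <<'E'
from h import *
o=get_obs();print(o['eef_pos'],o['contact_force'],o['gripper_width'])
u=np.radians(-9.8);ex=np.array([np.cos(u),np.sin(u)]);print("tip case-x",(o['eef_pos'][:2]-[.6212,.1432])@ex+.108)
E
```

```text
[0.47636408 0.16741966 0.02686388] [ 0.51985346 -0.17204825 -0.33520659] 0.14838169043613925
tip case-x -0.03884487801432733
```

{"fn": "arm_command", "kwargs": {
  "commands": [0,0,-0.006,0,0,0,0,0.002,0,-0.02,0,0,0,0,0.005,0,-0.033,0,0,0,0,0.011,0,-0.046,0,0,0,0,0.017,0,-0.059,0,0,0,0,0.027,0,-0.071,0,0,0,0,0.036,0,-0.081,0,0,0,0,0.036,0,-0.081,0,0,0,0]
}}

```text
t: 6.45
eef_pos: [0.5139, 0.1614, 0.1098]
tool_rot: [-0.001, 0.996, -0.086, 0.002]
contact_force: [-0.0, 0.5, -1.1]
gripper_width: 0.148
grasp_force: 78.4
```

```bash
python3 - <<'E'
from h import *
o=get_obs();print(o['eef_pos'],o['contact_force'],o['gripper_width'],o['q'])
c=read_camera('top');s=read_camera('scene')
a=cv2.resize(c["img"][150:320,140:290,::-1],(397,450),interpolation=2);b=cv2.resize(s["img"][100:280,150:310,::-1],(400,450),interpolation=2)
cv2.imwrite("pics/p4.png",np.hstack([a,b]))
E
```

```text
[0.51385293 0.1614187  0.10978891] [-0.0097769   0.54496487 -1.13377985] 0.14795175210462108 [-1.09156488  0.56835214  0.89662652  2.03444232 -0.61084046  0.8222916
 -1.57937603]
```

View pics/p4.png

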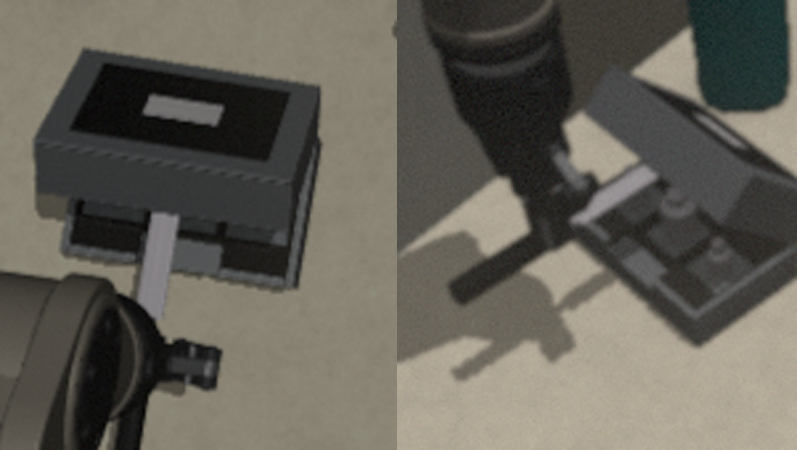

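The lid is up at roughly 0.75 rad, resting on the blade (top crop (165,215)). Two weights are visible in the tray in the scene crop at (678,205) and (718,255). Next I continue along the arc and push back.

{"fn": "arm_command", "kwargs": {
  "commands": [0.012,0,-0.009,0,0,0,0,0.026,0,-0.018,0,0,0,0,0.039,0,-0.024,0,0,0,0,0.052,0,-0.028,0,0,0,0,0.063,0,-0.03,0,0,0,0,0.074,0,-0.031,0,0,0,0,0.087,0,-0.031,0,0,0,0,0.1,0,-0.031,0,0,0,0]
}}

```text
t: 7.35
eef_pos: [0.6101, 0.1444, 0.1383]
tool_rot: [0.0, 0.996, -0.085, -0.0]
contact_force: [-1.0, -0.7, -1.9]
gripper_width: 0.148
grasp_force: 78.5
```

{"fn": "arm_command", "kwargs": {
  "commands": [0,0,0,0,0,0,0,0,0,0,0,0,0,0,0,0,0,0,0,0,0]
}}

```text
t: 7.65
eef_pos: [0.6091, 0.1445, 0.1385]
tool_rot: [0.0, 0.996, -0.085, -0.0]
contact_force: [-0.5, 0.4, -0.6]
gripper_width: 0.15
grasp_force: 78.5
```

```bash
python3 - <<'E'
from h import *
o=get_obs();print(o['eef_pos'],o['contact_force'],o['gripper_width'],o['q'])
c=read_camera('top');s=read_camera('scene')
a=cv2.resize(c["img"][130:320,140:290,::-1],(355,450),interpolation=2);b=cv2.resize(s["img"][100:280,150:320,::-1],(425,450),interpolation=2)
cv2.imwrite("pics/p5.png",np.hstack([a,b]))
E
```

```text
[0.60910197 0.144473   0.13853047] [-0.49429642  0.39738918 -0.59538503] 0.15003795376411097 [-0.93623647  0.6581706   0.87977069  1.80198671 -0.60542051  0.97634933
 -1.54461587]
```

View pics/p5.png

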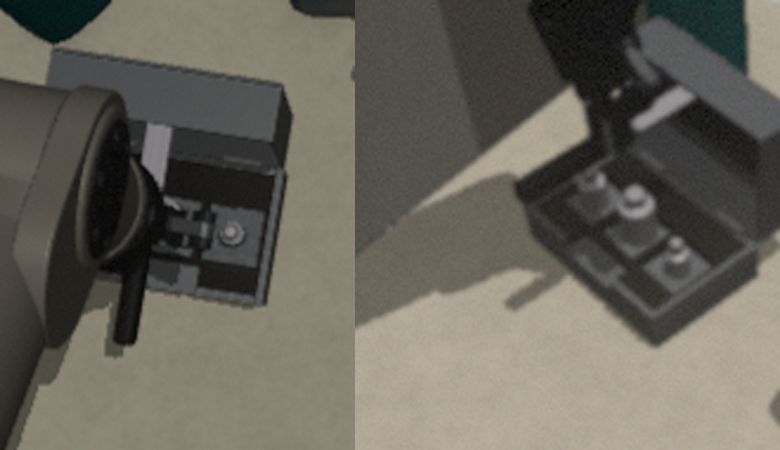

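The lid stands back in both crops. In the scene crop, the largest weight is in the middle compartment at (635,200), with the smaller ones at (592,182) and (677,260). Next I check the lid angle numerically and plan the withdrawal.

```bash
cat >> h.py <<'E'
CC=np.array([.6212,.1432]);CY=np.radians(-9.8);EX=np.array([np.cos(CY),np.sin(CY)]);EY=np.array([-EX[1],EX[0]])
def case(x,y,z): return np.r_[CC+EX*x/1000+EY*y/1000,z/1000]
E
python3 - <<'E'
from h import *
c=read_camera('top')
print("seen back-right/left top corners (262.5,165.9),(166.2,150.3)")
for th in(1.3,1.5,1.6,1.75):
    s,k=np.sin(th),np.cos(th);P=np.array([55-110*k+44*s,37.5+110*s+44*k]);Q=np.array([55-110*k,37.5+110*s])
    print(th,[proj(c,case(p[0],y,p[1])+[.0016,.0019,0])[0].round(1).tolist() for p in(P,Q) for y in(-84,84)])
rel([.44,.174,.138],target(-99.8))
E
```

```text
seen back-right/left top corners (262.5,165.9),(166.2,150.3)
1.3 [[255.7, 185.0], [157.0, 169.5], [252.3, 210.5], [154.6, 195.2]]
1.5 [[258.1, 172.0], [160.2, 156.7], [254.2, 197.7], [156.2, 182.4]]
1.6 [[259.4, 166.1], [161.9, 150.8], [255.2, 191.3], [157.3, 176.0]]
1.75 [[261.3, 158.1], [164.8, 142.9], [256.8, 182.0], [159.2, 166.7]]
shift mm [-171.6   -0.2    0.8] rotvec [-0.    0.04  0.01]
```

{"fn": "arm_command", "kwargs": {
  "commands": [-0.02,0,0,0,0,0,0,-0.045,0,0,0,0,0,0,-0.075,0,0,0,0,0,0,-0.105,0,0,0,0,0,0,-0.135,0,0,0,0,0,0,-0.155,0,0,0,0,0,0,-0.17,0,0,0,0,0,0,-0.17,0,0,0,0,0,0]
}}

```text
t: 8.6
eef_pos: [0.4398, 0.1741, 0.1386]
tool_rot: [-0.0, 0.996, -0.084, -0.001]
contact_force: [-0.5, 1.3, -0.9]
gripper_width: 0.146
grasp_force: 78.5
```

```bash
python3 - <<'E'
from h import *
c=read_camera('top');s=read_camera('scene');cv2.imwrite("pics/t6.png",c["img"][:,:,::-1]);cv2.imwrite("pics/s6.png",s["img"][:,:,::-1])
rel([.43,.045,.12],target(-13.6))
E
```

```text
shift mm [  9.5 129.1  19. ] rotvec [-2.000e-02 -7.000e-02 -8.615e+01]
```

{"fn": "arm_command", "kwargs": {
  "commands": [0.005,0.01,0,0,0,-8,0,0.01,0.025,0,0,0,-16,0,0.015,0.045,0,0,0,-24,0,0.02,0.065,0,0,0,-32,0,0.02,0.085,0,0,0,-40,0,0.015,0.105,0,0,0,-48,0,0.012,0.12,0.01,0,0,-56,0,0.01,0.129,0.019,0,0,-64,0]
}}

```text
t: 9.5
eef_pos: [0.4309, 0.0428, 0.12]
tool_rot: [0.0, 0.89, 0.457, 0.001]
contact_force: [0.3, -0.3, -1.5]
gripper_width: 0.149
grasp_force: 78.5
```

{"fn": "arm_command", "kwargs": {
  "commands": [0,0,0.01,0,0,-8,0,0,0,0.03,0,0,-16,0,0,0,0.05,0,0,-22,0,0,0,0.07,0,0,-22,0,0,0,0.09,0,0,-22,0,0,0,0.1,0,0,-22,0,0,0,0.1,0,0,-22,0]
}}

```text
t: 10.2
eef_pos: [0.43, 0.0438, 0.0189]
tool_rot: [-0.0, 0.787, 0.617, -0.001]
contact_force: [0.1, -1.4, -0.9]
gripper_width: 0.147
grasp_force: 78.5
```

```bash
python3 - <<'E'
from h import *
o=get_obs();print(o['q'],o['eef_pos'],o['contact_force'])
rel([.43,.045,.0055],target(-13.6))
E
```

```text
[-0.60190209  0.48510129  0.43131928  2.29336185 -0.46757286  0.44607481
 -0.02949709] [0.43004692 0.04381375 0.01889741] [ 0.13764454 -1.44973417 -0.87063528]
shift mm [ 1.2 -0.3 13.4] rotvec [-0.08  0.07 -0.27]
```

{"fn": "arm_command", "kwargs": {
  "commands": [0,0,0.007,0,0,0,0,0,0,0.0125,0,0,0,0,0,0,0.0135,0,0,0,0,0,0,0.0135,0,0,0,0,0,0,0.0135,0,0,0,0.3,0,0,0.0135,0,0,0,0.5,0,0,0.0135,0,0,0,0.5,0,0,0.0135,0,0,0,0.5]
}}

```text
t: 11.0
eef_pos: [0.4301, 0.0446, 0.0064]
tool_rot: [0.0, 0.787, 0.617, 0.0]
contact_force: [0.3, 0.5, 0.1]
gripper_width: 0.499
grasp_force: 0.0
```

{"fn": "arm_command", "kwargs": {
  "commands": [0,0,-0.01,0,0,0,0.55,0,0,-0.03,0,0,0,0.6,0,0,-0.06,0,0,0,0.6,0,0,-0.1,0,0,0,0.6,0,0,-0.15,0,0,0,0.6,0,0,-0.15,0,0,0,0.6]
}}

```text
t: 11.6
eef_pos: [0.4335, 0.0451, 0.1618]
tool_rot: [0.001, 0.787, 0.617, 0.005]
contact_force: [-1.2, 1.0, -1.3]
gripper_width: 0.598
grasp_force: 0.0
```

```bash
python3 - <<'E'
from h import *
o=get_obs();print(o['q'],o['eef_pos'])
c=read_camera('top');s=read_camera('scene');cv2.imwrite("pics/t7.png",c["img"][:,:,::-1]);cv2.imwrite("pics/s7.png",s["img"][:,:,::-1])
# weight: middle compartment knob; bright steel pixels near expected
for n,cam in(("top",c),("scene",s)):
    e=[proj(cam,case(-3,y,z))[0].round(1).tolist() for y,z in((0,75),(0,60),(-52,67),(52,67))];print(n,e)
    x,y=map(int,proj(cam,case(-3,0,72))[0]);g=cv2.cvtColor(cam["img"],cv2.COLOR_RGB2GRAY)[y-18:y+18,x-18:x+18]
    nn,l,st,ce=cv2.connectedComponentsWithStats((g>95).astype(np.uint8))
    print(g.max(),[( (ce[i]+[x-18,y-18]).round(1).tolist(),st[i,:5].tolist()) for i in range(1,nn) if st[i,4]>10])
def crop(cam,y,z,f=4):
    x,yy=map(int,proj(cam,case(-3,y,z))[0]);return cv2.resize(cam["img"][yy-30:yy+30,x-50:x+50,::-1],None,fx=f,fy=f,interpolation=2)
cv2.imwrite("pics/w7.png",np.vstack([crop(c,0,60),crop(s,0,60)]))
E
```

```text
[-0.8545788   0.19282466  0.69190052  2.21378276 -0.18017544  0.77667849
 -0.28530631] [0.43352868 0.0450998  0.1617976 ]
top [[209.0, 223.8], [210.4, 224.5], [237.8, 228.6], [181.7, 219.8]]
138 [([209.1, 220.4], [10, 9, 16, 15, 143])]
scene [[259.9, 177.7], [260.7, 183.0], [277.4, 194.3], [244.2, 167.5]]
180 [([247.3, 161.5], [0, 0, 13, 5, 47]), ([268.5, 163.6], [21, 0, 12, 8, 50]), ([262.1, 180.9], [13, 14, 15, 14, 139])]
```

View pics/w7.png

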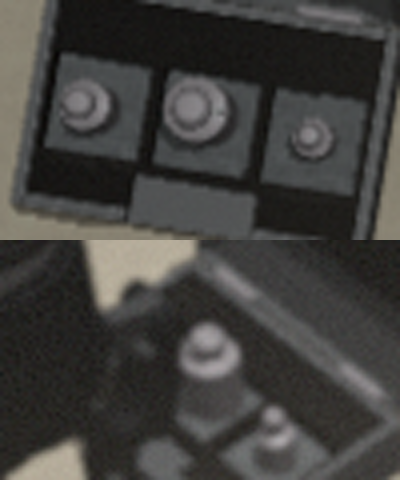

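The largest weight stands in the middle compartment: its body ring is at (196,108) in the top half of the crop and (210,353) in the scene half. The 100 g weight is to its left, the 50 g to its right.

```bash
python3 - <<'E'
from h import *
c=read_camera('top');s=read_camera('scene')
a=[ray(c,(208.8,220.7),.0605)[0],ray(c,(207,220.5),.075)[0],ray(s,(262.1,181),.0605)[0],ray(s,(261.7,176.2),.075)[0]]
print(np.round(a,4)); 
w=.5*(np.mean(a[:2],0)+np.mean(a[2:],0))[:2];print(w,"case frame",(w-CC)@EX,(w-CC)@EY)
# lid rim still: compare pictures t6,t7 lid region
t6=cv2.imread("pics/t6.png").astype(int);t7=cv2.imread("pics/t7.png").astype(int)
print("lid change",np.abs(t6-t7)[140:205,200:262].mean())
rel([*w,.16],target(-9.8))
o=get_obs();print(o['eef_pos'])
E
```

```text
[[0.6253 0.1466 0.0605]
 [0.6243 0.1473 0.075 ]
 [0.6238 0.1448 0.0605]
 [0.6234 0.1436 0.075 ]]
[0.62418944 0.14556626] case frame 0.002543056801490316 0.0028405650994591317
lid change 1.133829611248966
shift mm [144.6 165.4  -4.5] rotvec [-0.08  0.02 -3.99]
[0.42914402 0.04457122 0.15581685]
```

{"fn": "arm_command", "kwargs": {
  "commands": [0.02,0.023,0,0,0,-1,0.6,0.042,0.048,0,0,0,-2,0.6,0.065,0.075,0,0,0,-3,0.6,0.088,0.1,0,0,0,-4,0.6,0.11,0.127,-0.004,0,0,-4,0.6,0.13,0.15,-0.004,0,0,-4,0.6,0.1446,0.1654,-0.004,0,0,-4,0.6,0.1446,0.1654,-0.004,0,0,-4,0.6]
}}

```text
t: 12.6
eef_pos: [0.6261, 0.1469, 0.1576]
tool_rot: [-0.0, 0.764, 0.645, -0.001]
contact_force: [-0.1, -0.0, -0.6]
gripper_width: 0.599
grasp_force: 0.0
```

```bash
python3 - <<'E'
from h import *
o=get_obs();print(o['q'])
rel([.6241,.1454,.039],target(-9.8))
E
```

```text
[-0.73843645  0.55869858  0.58074338  1.73204692 -0.36111793  0.96224483
 -0.18649615]
shift mm [ -1.6  -1.4 118.6] rotvec [-0.11  0.11  0.1 ]
```

{"fn": "arm_command", "kwargs": {
  "commands": [-0.001,-0.001,0.03,0,0,0,0.6,-0.001,-0.001,0.06,0,0,0,0.6,-0.001,-0.001,0.085,0,0,0,0.6,-0.001,-0.001,0.105,0,0,0,0.6,-0.001,-0.001,0.1185,0,0,0,0.6,-0.001,-0.001,0.1185,0,0,0,0.6]
}}

```text
t: 13.2
eef_pos: [0.6215, 0.1437, 0.0391]
tool_rot: [-0.001, 0.765, 0.644, -0.003]
contact_force: [1.0, 0.7, -0.8]
gripper_width: 0.604
grasp_force: 0.0
```

{"fn": "arm_command", "kwargs": {
  "commands": [0,0,0,0,0,0,0.4,0,0,0,0,0,0,0.3,0,0,0,0,0,0,0.2,0,0,0,0,0,0,0.1,0,0,0,0,0,0,0,0,0,0,0,0,0,0],
  "force": 70
}}

```text
t: 13.8
eef_pos: [0.6247, 0.1446, 0.0429]
tool_rot: [0.0, 0.765, 0.644, 0.001]
contact_force: [-0.6, -1.9, 6.4]
gripper_width: 0.32
grasp_force: 69.8
```

{"fn": "arm_command", "kwargs": {
  "commands": [0,0,-0.008,0,0,0,0,0,0,-0.02,0,0,0,0,0,0,-0.045,0,0,0,0,0,0,-0.075,0,0,0,0,0,0,-0.105,0,0,0,0,0,0,-0.13,0,0,0,0,0,0,-0.135,0,0,0,0,0,0,-0.135,0,0,0,0]
}}

```text
t: 14.6
eef_pos: [0.6242, 0.145, 0.1776]
tool_rot: [0.0, 0.765, 0.644, 0.001]
contact_force: [0.5, 0.4, -1.5]
gripper_width: 0.323
grasp_force: 69.3
```

```bash
python3 - <<'E'
from h import *
o=get_obs();print(o['q'],o['eef_pos'],o['contact_force'])
P=[.5974,-.3041,.174];rel(P,target(-9.8)); rel(P,target(-30))
E
```

```text
[-0.74998107  0.53147601  0.59717409  1.7255246  -0.34848185  0.99051753
 -0.19438114] [0.62424425 0.14503935 0.17763401] [ 0.49273253  0.41777632 -1.52375409]
shift mm [-447.2   49.8    3.2] rotvec [ 0.08 -0.07  0.02]
shift mm [-447.2   49.8    3.2] rotvec [ 0.06 -0.08 20.22]
```

{"fn": "arm_command", "kwargs": {
  "commands": [-0.015,0.002,0,0,0,1,0,-0.04,0.005,0,0,0,2,0,-0.07,0.008,0,0,0,4,0,-0.105,0.012,0,0,0,6,0,-0.14,0.016,0,0,0,8,0,-0.175,0.02,0,0,0,10,0,-0.21,0.024,0,0,0,12,0,-0.245,0.028,0,0,0,13,0]
}}

```text
t: 15.4
eef_pos: [0.6077, -0.1058, 0.1757]
tool_rot: [-0.0, 0.834, 0.551, -0.001]
contact_force: [0.7, 0.2, -3.0]
gripper_width: 0.322
grasp_force: 69.3
```

```bash
python3 - <<'E'
from h import *
o=get_obs();print(o['q'],o['eef_pos'],o['gripper_width'])
P=[.5974,-.3041,.174];rel(P,target(-30))
E
```

```text
[-0.42116769  0.51580324  0.67904793  1.78708916 -0.38141834  0.9762039
  0.00979487] [ 0.6077407  -0.10583325  0.175748  ] 0.3219676929924975
shift mm [-186.4   68.2    2. ] rotvec [-0.09  0.11  6.92]
```

{"fn": "arm_command", "kwargs": {
  "commands": [-0.033,0.012,0,0,0,2,0,-0.066,0.024,0,0,0,4,0,-0.1,0.036,0,0,0,6,0,-0.13,0.047,0,0,0,7,0,-0.155,0.057,0,0,0,7,0,-0.175,0.064,0,0,0,7,0,-0.186,0.068,0,0,0,7,0,-0.186,0.068,0,0,0,7,0]
}}

```text
t: 16.2
eef_pos: [0.598, -0.3029, 0.1762]
tool_rot: [0.0, 0.867, 0.499, -0.001]
contact_force: [-0.2, -0.4, -2.3]
gripper_width: 0.322
grasp_force: 69.3
```

```bash
python3 - <<'E'
from h import *
o=get_obs();print(o['q'],o['eef_pos'],o['gripper_width'])
c=read_camera('top');s=read_camera('scene')
cv2.imwrite("pics/t8.png",c["img"][:,:,::-1]);cv2.imwrite("pics/s8.png",s["img"][:,:,::-1])
e=o['eef_pos']
for cam in(c,s): print("weight bottom / body-top exp px",proj(cam,[e-[0,0,.017],e+[0,0,.0175]]).round(1).tolist())
# scene: bright steel body below fingers
x,y=proj(s,e-[0,0,.01])[0].astype(int);g=cv2.cvtColor(s["img"],cv2.COLOR_RGB2GRAY)[y-30:y+34,x-26:x+27]
print(x-26,y-30)
for r in g[::2,::2]: print(' '.join(f"{v//10:2d}" for v in r))
rel([.5974,-.3041,.089],target(-30))
E
```

```text
[-0.09204181  0.6107808   0.69432149  1.65271898 -0.43704213  1.04043725
  0.21346589] [ 0.59802296 -0.30288017  0.17619792] 0.3223322870222191
weight bottom / body-top exp px [[467.2, 227.5], [473.4, 225.8]]
weight bottom / body-top exp px [[475.5, 271.9], [481.5, 258.3]]
450 239
 6  4  5  6  6  5  5  4  5  4  4  3  3  4  4  3  4  3  4  3  4  3  4  3  3  4  3
 6  4  4  4  4  5  5  5  7  6  4  3  4  3  4  4  3  3  3  3  3  3  4  3  3  3  3
 6  5  4  4  4  4  5  3  6  7  5  4  3  4  4  4  3  4  4  3  3  3  3  3  3  3  3
 7  6  4  4  4  4  4  4  4  5  4  4  7  4  4  4  4  4  3  3  3  4  4  3  3  4  4
 8  7  4  4  4  3  4  4  4  4  4  4  6  5  4  3  4  4  3  4  3  3  4  3  4  4  4
 7  8  5  4  4  4  3  4  4  4  4  4  4  5  3  3  4  4  3  4  3  3  4  4  6  5  4
 7  7  6  5  4  4  4  4  4  4  4  4  4  4  4  3  4  5  7  5  4  3  4  4  7  7  6
 8  7  7  6  5  4  5  4  4  4  4  4  4  3  3  4  4  8  9  7  4  3  4  4  5  7  6
11  9  8  7  6  4  4  4  4  4  4  3  4  4  4  4  7  9  9  8  5  3  3  4  6  6  6
15 13 11  9  7  6  4  4  4  4  4  3  4  3  3  4  7  8  8  8  7  3  4  5  7  7  6
17 16 15
[... 1126 characters left out ...]
10 10 10  9  9 11 15 16 16 16 16 17 18 18 16 13 11 10 10  9 10 10 10 12 16 17 17
10 10  9  9 10 12 16 15 15 16 16 15 16 17 18 17 13 11 11 10 10 10 10 10 13 17 17
 9 10 10 11 11 16 18 17 16 16 16 16 15 16 17 18 16 12 12 11 10 10 10 10 10 15 17
11 11 12 12 15 18 18 19 18 17 17 16 15 16 16 16 18 16 12 12 11 10 10 10 10 12 17
11 12 16 17 18 18 18 19 18 19 18 17 16 16 15 16 16 18 16 12 11 11 10 10 10 10 15
11 12 17 18 19 19 19 18 18 18 18 19 17 16 16 15 16 17 18 13 11 11 10 10 10 10 13
11 12 17 18 18 18 18 18 18 19 18 19 18 18 16 16 16 16 17 16 12 11 11 10 10 10 12
12 15 18 18 19 19 18 18 18 18 19 19 19 19 17 16 16 16 16 18 15 11 12 11 10 10 11
shift mm [-5.7  0.5 87.1] rotvec [-0.08 -0.02  0.17]
```

```bash
python3 - <<'E'
from h import *
L=[]
for i in range(8):
    read_camera('top');L.append(get_obs()['eef_pos'])
L=np.array(L);print(L.mean(0),L.std(0))
o=get_obs();o['eef_pos']=L.mean(0);rel([.5977,-.3045,.088],target(-30),o)
E
```

```text
[ 0.60082201 -0.29800346  0.17659679] [0.00015994 0.00036386 0.00021447]
shift mm [-7.2  0.5 88.6] rotvec [ 0.   -0.01  0.26]
```

{"fn": "arm_command", "kwargs": {
  "commands": [-0.003,0,0.01,0,0,0,0,-0.006,0,0.025,0,0,0,0,-0.007,0.0005,0.04,0,0,0,0,-0.007,0.0005,0.052,0,0,0,0,-0.007,0.0005,0.06,0,0,0,0,-0.007,0.0005,0.064,0,0,0,0,-0.007,0.0005,0.066,0,0,0,0,-0.007,0.0005,0.066,0,0,0,0]
}}

```text
t: 17.5
eef_pos: [0.5976, -0.3057, 0.1108]
tool_rot: [0.0, 0.865, 0.502, 0.0]
contact_force: [0.3, -0.1, -2.3]
gripper_width: 0.323
grasp_force: 69.3
```

```bash
cat > av.py <<'E'
from h import *
L=[]
for i in range(8):
    s=read_camera('scene');L.append(get_obs()['eef_pos'])
L=np.array(L);print(L.mean(0),L[0],L[-1])
o=get_obs();o['eef_pos']=L[4:].mean(0);rel([.5977,-.3045,.088],target(-30),o);print(o['contact_force'],o['tool_rot'],o['gripper_width'])
E
python3 av.py
```

```text
[ 0.59773684 -0.30570981  0.11124693] [ 0.59778322 -0.30575047  0.11119324] [ 0.59760163 -0.30562716  0.11105178]
shift mm [ 1.  -0.6 23.2] rotvec [ 0.02 -0.01  0.2 ]
[-0.04351921 -0.57070912 -2.64888846] [1.43460110e-04 8.65132407e-01 5.01543485e-01 1.77587976e-04] 0.3253407944872326
```

{"fn": "arm_command", "kwargs": {
  "commands": [0.001,0,0.005,0,0,0,0,0.001,-0.0005,0.011,0,0,0,0,0.001,-0.0005,0.016,0,0,0,0,0.001,-0.0005,0.02,0,0,0,0,0.001,-0.0005,0.023,0,0,0,0,0.001,-0.0005,0.023,0,0,0,0,0.001,-0.0005,0.023,0,0,0,0]
}}

```text
t: 18.6
eef_pos: [0.5976, -0.3046, 0.0878]
tool_rot: [0.0, 0.865, 0.502, -0.0]
contact_force: [0.6, -0.2, -1.9]
gripper_width: 0.319
grasp_force: 69.3
```

```bash
python3 av.py; python3 - <<'E'
from h import *
s=read_camera('scene');e=get_obs()['eef_pos']
cv2.imwrite("pics/s9.png",s["img"][:,:,::-1])
print("exp bottom centre",proj(s,[[*e[:2],.071],[*e[:2],.061]]).round(1).tolist())
# expected bottom front rim (towards camera) at several heights
d=s["pose"][:2,3]-e[:2];d/=np.linalg.norm(d)
for z in(.061,.066,.071,.076): print(z,proj(s,[*(e[:2]+d*.015),z]).round(1))
x,y=proj(s,[*(e[:2]+d*.015),.071])[0].astype(int);g=cv2.cvtColor(s["img"],cv2.COLOR_RGB2GRAY);print(x-24,y-18)
for r in g[y-18:y+16,x-24:x+25:2]: print(' '.join(f"{v//10:2d}" for v in r))
E
```

```text
[ 0.59763643 -0.30456182  0.087992  ] [ 0.59763972 -0.30463382  0.08795418] [ 0.5975932  -0.30451638  0.08791604]
shift mm [ 0.1  0.1 -0. ] rotvec [ 0.01 -0.    0.21]
[ 0.13618187  0.41558449 -2.17047892] [6.98283930e-05 8.65126329e-01 5.01554009e-01 7.88802343e-05] 0.31977192743370775
exp bottom centre [[462.8, 303.2], [461.4, 306.3]]
0.061 [[458.2 313.4]]
0.066 [[458.9 311.9]]
0.071 [[459.6 310.4]]
0.076 [[460.3 308.8]]
435 292
11 10 10 10 10  9  6  5  4  4  4  4  4  4  5  4  5  7  9  9  8  6  4  5  8
11 10 10 10  9 10  8  5  4  4  5  4  4  4  4  4  4  8  8  8  9  7  4  6 12
11 10  9 10 10  9  9  6  4  4  5  3  4  4  4  4  6  7  8  9 11  9  4  7 14
10 10 10 10  9  9 10  8  4  4  4  4  4  4  4  5  5  8 11 12 14 10  5  9 16
10 10 10  9 10 10 11  9  5  4  4  4  4  5  5  5  7 10 14 15 15 10  5 11 16
10 10  9  9 10 11 11  9  5  4  5  4  4  5  5  6  8 12 17 17 15  9  6 12 16
10  9 10 10  9 11 11  9  5  4  4  4  5  5  6  6 10 15 18 17 14  7  9 14 16
10  9 10 10 10 11 11 10  6  4  4  4  5  6  6  7 11 17 18 16 13 10 12 15 16
10 10 10 10 10 11 11 11  7  5  4  4  4  6  6  8 11 17 17 14 13 14 
[... 1183 characters left out ...]
9 19 18 18 19 19 16 16 16
14 10  9 10 11 12 14 16 18 19 19 19 19 19 19 19 19 19 18 18 19 18 16 16 16
14 12  9 11 13 14 15 16 17 18 19 19 19 19 19 19 19 19 18 19 19 17 16 16 16
14 13 10 13 15 15 16 15 16 18 19 18 19 19 19 19 19 19 18 19 18 17 16 16 16
13 14 11 12 15 16 15 16 16 17 18 18 19 19 19 19 19 19 18 18 17 16 16 16 16
12 14 14 12 15 16 16 16 15 16 17 17 18 19 19 19 19 18 18 18 17 16 16 16 16
11 13 15 12 13 15 15 16 16 16 16 16 17 18 19 19 18 18 17 17 16 16 16 16 16
10 12 15 14 12 14 15 16 16 16 16 16 16 16 17 17 17 17 16 16 16 16 16 16 16
10 11 14 15 13 13 15 16 16 16 16 16 16 16 16 16 16 16 16 16 16 16 16 16 16
11 11 12 14 14 13 14 15 16 16 16 16 16 16 16 16 16 16 15 16 16 16 16 16 16
```

```bash
python3 - <<'E'
from h import *
c=read_camera('top')["img"].astype(int);b=cv2.imread("pics/top0.png")[:,:,::-1].astype(int);t7=cv2.imread("pics/t7.png")[:,:,::-1].astype(int)
D=lambda a,b,x0,y0,x1,y1:np.abs(a-b)[y0:y1,x0:x1].mean().round(1)
print("cups/decap vs start",D(c,b,300,185,350,265),D(c,b,290,138,325,172),"100g,50g vs t7",D(c,t7,168,205,195,235),D(c,t7,228,215,252,243),"lid",D(c,t7,200,140,262,205),"empty middle",D(c,t7,198,210,222,234))
g=cv2.cvtColor(c.astype(np.uint8),cv2.COLOR_RGB2GRAY);m=np.zeros_like(g);m[295:350,190:330]=g[295:350,190:330]<55
n,l,st,ce=cv2.connectedComponentsWithStats(m);i=1+st[1:,4].argmax();r=cv2.minAreaRect(cv2.findNonZero((l==i).astype(np.uint8)));print("handle",r)
o=get_obs();print(o['t'],o['eef_pos'],np.abs(o['joint_vel']).max())
E
```

```text
cups/decap vs start 21.5 19.1 100g,50g vs t7 9.4 9.8 lid 10.5 empty middle 17.4
handle ((285.0470275878906, 327.7882080078125), (49.02627944946289, 8.0264253616333), 12.52880859375)
19.1 [ 0.5975673  -0.30444706  0.08783968] 0.0015127430517498147
```

```bash
python3 - <<'E'
from h import *
for n in("top","scene"):
    im=read_camera(n)["img"];o=cv2.imread(f"pics/{n}0.png")[:,:,::-1]
    for lab,a in(("now",im),("start",np.ascontiguousarray(o))):
        hsv=cv2.cvtColor(a,cv2.COLOR_RGB2HSV);out=[]
        for k,lo,hi,f in(("blue",(100,100,30),(125,255,255),60),("orange",(0,130,40),(20,255,255),60)):
            nn,l,st,ce=cv2.connectedComponentsWithStats(cv2.inRange(hsv,lo,hi));out+=[(k,ce[i].round(1).tolist(),int(st[i,4])) for i in range(1,nn) if st[i,4]>f]
        print(n,lab,"mean",a.mean().round(1),out)
t=cv2.cvtColor(read_camera("top")["img"],cv2.COLOR_RGB2GRAY);t7=cv2.imread("pics/t7.png",0)
for lab,g in(("now",t),("t7",t7)):
    nn,l,st,ce=cv2.connectedComponentsWithStats((g[190:250,160:255]>88).astype(np.uint8));print(lab,[((ce[i]+[160,190]).round(1).tolist(),int(st[i,4])) for i in range(1,nn) if 15<st[i,4]<400])
print("scale",np.median(t[280:300,250:300]),np.median(t7[280:300,250:300]))
E
```

```text
top now mean 94.3 [('blue', [280.2, 116.6], 434), ('blue', [329.8, 197.0], 390), ('orange', [306.8, 22.2], 26899), ('orange', [305.6, 154.7], 310), ('orange', [631.6, 206.9], 72), ('orange', [322.5, 244.2], 404)]
top start mean 85.7 [('blue', [281.0, 116.2], 466), ('blue', [329.8, 197.0], 390), ('orange', [309.9, 22.6], 28848), ('orange', [305.6, 154.9], 326), ('orange', [632.1, 206.9], 65), ('orange', [322.5, 244.1], 403)]
scene now mean 108.6 [('blue', [367.8, 222.4], 246), ('orange', [372.5, 182.0], 166), ('orange', [334.4, 249.4], 332)]
scene start mean 103.2 [('blue', [367.9, 222.3], 241), ('orange', [372.3, 181.9], 161), ('orange', [334.4, 249.4], 329)]
now [([191.1, 190.6], 23), ([232.1, 197.0], 156), ([180.9, 219.0], 129), ([213.2, 218.7], 36), ([238.4, 226.0], 99), ([252.2, 236.1], 55), ([204.5, 226.1], 33), ([229.9, 231.7], 22), ([240.0, 238.7], 25), ([206.7, 244.9], 264), ([177.7, 245.3], 43)]
t7 [([241.8, 197.1], 39), ([208.7, 220.4], 169), ([181.1, 219.1], 93), ([238.6, 227.6], 52)]
scale 147.0 128.0
```

The cups and decapper have not moved, and the small weights are still in their compartments; the image differences came from an exposure change. The weight hangs over the pan, motionless, so I hand in.

```bash
python3 -c "
from station import *
print(hand_in())"
```

```text
the job is handed in; nothing more can be done
None
```

I handed the job in after about 20 s on the robot's clock: the lid is open on its stop, the spatula lies on the worktop, and the 200 g weight is still gripped, upright and motionless, about 1 cm above the pan centre; the cups, decapper and smaller weights measured unmoved, and I saw no contact with the balance.

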